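Swing the heavy power supply out to its service mark

TASK

Swing the heavy power supply on its free-running bearing arm round until it stands over the green line on the bench, and let it come to rest there on its own for at least three seconds, with the gripper clear of it. Work only with light pushes on the two sprung orange pads (one to push, the opposite one to slow it down), touching nothing else of the unit; do not bang the pads, and never let the unit run more than a hand's width (10 cm at its front end) past the line or into its end stops. Leave the other things on the bench where they are.

Things in the scene. Friction and masses are not known exactly. Their poses are not given: they have to be found in the camera images.
- swing (a joint): angle of the arm carrying the unit about the vertical post, rad. 0: arm points roughly to the robot (within 0.1); growing: free end goes to +y (robot's left). End stops at -0.72 and 0.72. Starts at rest, -0.5 to -0.35. Inertia about the post 0.65 kg m2 nominal (hidden, 0.78 to 1.27 times), friction only about 0.003 N m plus 0.01 N m s/rad: once moving it runs on for many seconds.
- pointer (a point): point on the swinging unit's centreline, below its white pointer nose at the free front end, 420 mm from the hinge axis (vertical, in a steel post 230 mm high, radius 32, at the far side of the bench, x 0.77 to 0.82), 60 mm above the bench. Its -x axis points outwards from the post along the centreline, y to the robot's left at swing 0, z up.
- case: grey power supply case on the arm, 240 long (radial) x 120 wide x 140 high, top 200 mm and underside 60 mm above the bench; black front panel, white centre stripe on top; about 6 kg. Origin: centre of its underside, 300 mm from the hinge axis; axes as pointer. The robot must touch only the pads, not the case.
- pad_right: orange push pad on the -y (right) side of the case: block 120 (radial) x 80 high, 40 mm proud, slides into the case against a spring: 200 N/m nominal, no preload, little damping, travel 30 mm. Origin: centre of its push face, 310 mm from the hinge axis, 100 mm beside the centreline when free, 145 mm above the bench; axes as pointer. Pressing it turns the unit to larger swing.
- pad_left: orange push pad on the +y (left) side of the case: block 120 (radial) x 80 high, 40 mm proud, slides into the case against a spring: 200 N/m nominal, no preload, little damping, travel 30 mm. Origin: centre of its push face, 310 mm from the hinge axis, 100 mm beside the centreline when free, 145 mm above the bench; axes as pointer. Pressing it turns the unit to smaller swing.
- line (a point): point on the flat green line on the bench (30 wide, 4 mm high, from 80 to 520 mm from the hinge axis, running below the case and seen beyond its front end; fixed), 420 mm from the hinge axis, on the bench: the pointer stands right above it when the unit is right. The line runs along its x axis, -x outwards. Target swing = swing + (yaw of pointer) - (yaw of line), 0.05 to 0.4.
- canister: jar with blue cap, radius 32, height 120 mm, loose, at the left; leave alone. Origin: centre of underside.
- mug: blue mug, radius 40, height 95 mm, loose, at the right; leave alone. Origin: centre of underside.
- key: Morse key on a wooden foot 90 x 65 mm, 42 mm high, loose, at the left; leave alone. Origin: centre of underside.
- screwdriver: screwdriver lying on the bench at the right; leave alone.

How it is judged:
By the outcome, as a careful person would: the job done as asked, in the order asked, and still so for the second after the job is handed in, with the robot touching nothing.
It also fails if it takes over 42 s, if anything falls off the work surface, if the arm or the gripper's body presses on something with over 40 N, if the wrist force passes 120 N, or if a joint passes its speed limit or range.

ROBOT

A 6-joint arm with a two-finger parallel gripper is mounted at the origin on the work surface. World frame = base frame: x ahead of the robot, y to its left, z up, the work surface at z = 0. Lengths are in mm, angles in rad, forces in N, time in s.
With the tool pointing down it reaches from about 350 to 875 mm from the base axis. Payload 4.2 kg.
Tool frame: the origin (TCP) lies at the very end of the fingers, on their centre line; the grasp point (between the pads) lies 19 mm behind it; z points along the fingers, y is the line along which they close (so a half turn about z gives the same grasp; the last joint's range is limited). The gripper opens to 85 mm and grips with 20 to 120 N. Pads are 22 mm wide; open, the fingers measure 114 mm over their backs; the gripper's body (76 mm by 85 mm) begins 54 mm behind the grasp point. The pads swing forward as they close: fully open they stand 13 mm farther back than shut.
Start: joints at [1.537, 0.385, 0.008, 0, -1.194, -0.259], TCP at [180.364, 598.388, 191.912] pointing down, gripper open.
Joint ranges: [-3.14, 3.14], [-1.21, 2.06], [-1.07, 1.41], [-3.16, 2.05], [-2.99, -0.16], [-3.1, 3.1]. Speed limits (rad/s): [2.79, 2.79, 3.14, 3.14, 3.14, 3.14].

INTERFACE

Orientations are given as a unit quaternion [x, y, z, w].
In Python, from bench import read_state, get_image, get_calibration, job_done gives the robot as it stands.
- The arm moves only by the shell command python3 -m creep 'ROWS'. ROWS is a JSON object of lists of equal length, an entry for each row: "translation": the shift along the world's x, y, z in cm, a list of three; "delta_rot": the turn, a rotation vector about the world's x, y, z in degrees, a list of three; "hand": the finger opening in cm, from 0 to 8.54. A call has 1 to 8 rows; each row is the pose to reach, as a shift and turn from the pose commanded when the call began; what a row does not reach only later rows make up. A row lasts 1/8 s, in which the tool goes at most 62.5 mm and 10.7 degrees, less where a joint would pass 70% of its speed; a pose out of reach is approached as far as the arm can. A call with a gripper value outside its range is refused whole. The fingers move at their own pace and stop on an object; the grip force is fixed at half the most. Time passes only in rows, so rows that repeat a pose let the fingers close. It gives the time, the measured TCP pose, the force, the opening and the grip force at its end, in the units of the state.
- read_state(): the state, without advancing time (a new reading comes with each control period).
- get_image(name): name is "scene" or "top"; returns (picture, depth): 480x640x3 uint8, red, green, blue; 480x640 float32, mm along the optical axis (not along the pixel's ray), 0 where there is no reading.
- get_calibration(name): a dict with "intrinsics" (3x3 intrinsics, pixels), "xyz" and "attitude" of the camera in the world. Camera axes: x right, y down, z forward; pixel columns grow to the right and rows downward; lengths in mm; the calibration is good to about 2 mm. A picture is of the moment at which its call begins. get_calibration takes no time and is no camera call.
- job_done(): hands the job in; it is judged then, once.
The state is a dict: "clock": time; "joints": joint angles; "joint_vel": joint speeds; "joint_efforts": joint torques, N m; "position": TCP position; "ee_rot": TCP orientation; "contact_force": force on the tool from outside, world axes, zero at the start; "wrist_torque": the same for the moment, N m; "gripper_width": finger opening in mm; "grasp_force": force on a finger pad.
Only numpy, scipy, OpenCV 4.12 (cv2) and the standard library are available. Lean on these libraries where they do the work, as an engineer would, in place of code of your own. Each camera call takes 0.05 s, during which the arm holds its last target. There are 200 camera calls.

## Working session

There is one attempt and no reset: what is moved stays moved. The work goes in short steps, Python scripts to look and compute and a shell command to move; the robot and the scene stay as the last step left them, time stands still between calls to the robot, and variables do not carry over. Pictures are saved under pics/ and viewed, at most 10 in all, crops included, and the job is handed in when it is done.

```bash
mkdir -p pics; ls
cat > h.py <<'E'
import numpy as np,cv2
from bench import *
from scipy.spatial.transform import Rotation as R
def cal(n):
    c=get_calibration(n); A=np.array(c["attitude"],float)
    M=A if A.shape==(3,3) else R.from_quat(A).as_matrix()
    return np.array(c["intrinsics"]),np.array(c["xyz"],float),M
def onplane(n,uv,z):
    K,p,M=cal(n); uv=np.atleast_2d(uv).astype(float)
    d=(M@np.linalg.inv(K)@np.c_[uv,np.ones(len(uv))].T).T
    return p+d*((z-p[2])/d[:,2])[:,None]
def cloud(n,depth):
    K,p,M=cal(n); v,u=np.mgrid[0:480,0:640]
    c=np.stack([(u-K[0,2])/K[0,0]*depth,(v-K[1,2])/K[1,1]*depth,depth],-1)
    return c@M.T+p
E
python3 - <<'E'
from h import *
for n in("scene","top"):
    im,d=get_image(n); cv2.imwrite(f"pics/{n}0.png",im[...,::-1]); np.savez(f"/tmp/{n}0.npz",im=im,d=d); print(get_calibration(n))
print(read_state())
E
```

```text
pics
{'intrinsics': array([[534.39110869,   0.        , 312.83446933],
       [  0.        , 534.39110869, 244.82142699],
       [  0.        ,   0.        ,   1.        ]]), 'xyz': array([ 263.51314577, -417.74482777, 1657.82483596]), 'attitude': array([ 0.92751902, -0.33591931,  0.05808982, -0.15327182])}
{'intrinsics': array([[462.14984287,   0.        , 315.85153643],
       [  0.        , 462.14984287, 236.85688287],
       [  0.        ,   0.        ,   1.        ]]), 'xyz': array([ 324.48367064,  -37.20938455, 1335.65134884]), 'attitude': array([ 0.72608158, -0.67921632,  0.07416488, -0.07726773])}
{'clock': 0.1, 'joints': array([ 1.53657248e+00,  3.85450783e-01,  6.75955095e-03, -4.25920735e-04,
       -1.19402634e+00, -2.58619083e-01]), 'joint_vel': array([-6.61373843e-05, -1.65097438e-03,  3.14359898e-03,  1.07542233e-03,
        1.10193413e-03,  4.09701471e-04]), 'joint_efforts': array([-7.26309099e-04, -3.93317306e+01,  1.88930851e+01,  4.19803530e+00,
       -2.61287540e-03,  5.29755312e-06]), 'position': array([180.22754778, 597.81490072, 190.94869332]), 'ee_rot': array([ 9.89287577e-01, -1.45976463e-01, -8.91495433e-05,  9.76743368e-04]), 'contact_force': array([0.00967194, 0.66289817, 0.0411999 ]), 'wrist_torque': array([-0.01992854,  0.02706124, -0.03116109]), 'grasp_force': 0.0, 'gripper_width': 85.60092686185635}
```

View pics/top0.png

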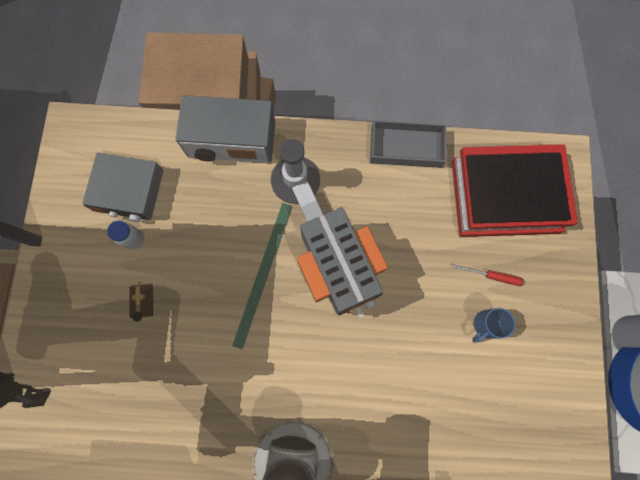

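View pics/scene0.png

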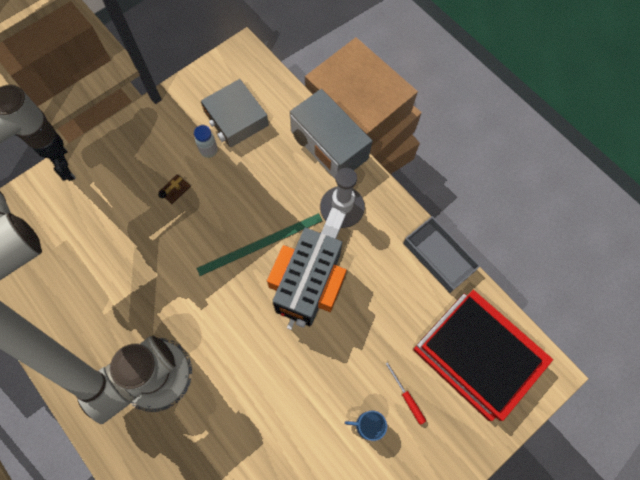

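```bash
cat >> h.py <<'E'
def fit(P):
    vx,vy,x,y=cv2.fitLine(P[:,:2].astype(np.float32),cv2.DIST_L2,0,.01,.01).ravel()
    if vx<0: vx,vy=-vx,-vy
    return np.arctan2(vy,vx),np.array([x,y])
def blobs(m,minA=60):
    n,l,s,c=cv2.connectedComponentsWithStats(m.astype(np.uint8)); return [(l==i,s[i],c[i]) for i in range(1,n) if s[i][4]>=minA]
def masks(im):
    hsv=cv2.cvtColor(im,cv2.COLOR_RGB2HSV); H,S,V=[hsv[...,i].astype(int) for i in range(3)]
    return dict(green=(H>65)&(H<95)&(S>80)&(V<140),orange=(H>=5)&(H<13)&(S>190)&(V>120),white=(S<40)&(V>150))
def unit(n,im,d):
    "pad top centroids"
    P=cloud(n,d); m=masks(im); out=[]
    for b,s,c in blobs(m["orange"]&(abs(P[...,2]-185)<9)&(d>0),100):
        r=cv2.minAreaRect(np.argwhere(b)[:,::-1].astype(np.float32)); out.append((onplane(n,[r[0]],185)[0],s[4],r))
    return out
E
python3 - <<'E'
from h import *
for n in("top","scene"):
    z=np.load(f"/tmp/{n}0.npz"); im,d=z["im"],z["d"]; P=cloud(n,d); m=masks(im)
    print(n)
    reg=(P[...,0]>300)&(P[...,0]<900)&(abs(P[...,1])<350)
    for b,s,c in blobs(m["green"]&reg&(abs(P[...,2])<15),200):
        uv=np.argwhere(b)[:,::-1]; Q=onplane(n,uv,4); a,p=fit(Q); print("green",s,a,p,Q.min(0),Q.max(0))
    for o in unit(n,im,d): print("pad",o)
    for b,s,c in blobs(m["white"]&reg&(abs(P[...,2]-201)<8),60):
        uv=np.argwhere(b)[:,::-1]; Q=onplane(n,uv,200); print("stripe",s,fit(Q),np.median(P[b][:,2]))
    b=reg&(P[...,2]>222)&(P[...,2]<300)&(P[...,0]>700)&(abs(P[...,1])<120)
    for b,s,c in blobs(b,60):
        print("post",s,np.median(P[b],0)); k,r=cv2.minEnclosingCircle(np.argwhere(b)[:,::-1].astype(np.float32)); print(onplane(n,[k],np.median(P[b][:,2])),r)
    # other objects heights
    b=(d>0)&(P[...,2]>30)&(P[...,0]>250)&(P[...,0]<760)&(abs(P[...,1])<500)
    for b,s,c in blobs(b,60): print("obj",s,np.percentile(P[b],[2,50,98],axis=0).round().tolist())
E
```

```text
top
stripe [318 215  45  87 503] (np.float32(0.490753), array([522.74133, -89.05378], dtype=float32)) 202.0440486525656
post [279 139  25  24 469] [786.40482975  53.50945909 229.50901283]
[[786.29500532  53.49209851 229.50901283]] 12.306062698364258
obj [133 171  25  51 788] [[630.0, 461.0, 33.0], [696.0, 477.0, 69.0], [758.0, 499.0, 75.0]]
obj [ 285  178  102  140 7208] [[404.0, -186.0, 58.0], [523.0, -80.0, 199.0], [747.0, 39.0, 205.0]]
obj [ 457  190   34   45 1268] [[650.0, -498.0, 32.0], [702.0, -460.0, 88.0], [758.0, -432.0, 101.0]]
obj [121 223  20  25 339] [[545.0, 482.0, 33.0], [568.0, 489.0, 88.0], [596.0, 500.0, 124.0]]
obj [132 286  11  35 226] [[339.0, 446.0, 31.0], [383.0, 463.0, 36.0], [431.0, 478.0, 46.0]]
obj [472 310  20  32 298] [[346.0, -499.0, 32.0], [385.0, -485.0, 74.0], [427.0, -467.0, 97.0]]
scene
green [200 214 121  59 899] -0.24577284 [504.46255 123.56945] [300.09261477  62.04890017   4.        ] [714.71958995 185.54245694   4.        ]
pad (array([478.99186241, -25.26151138, 185.        ]), np.int32(228), ((280.3905944824219, 265.8223876953125), (11.156639
[... 346 characters left out ...]
t [335 168  22  20 349] [790.3477816   51.61290199 230.92197208]
[[789.57084881  51.00598598 230.92197208]] 10.783145904541016
obj [220 112  39  32 570] [[632.0, 460.0, 32.0], [698.0, 474.0, 68.0], [758.0, 499.0, 79.0]]
obj [198 131  19  23 283] [[549.0, 480.0, 33.0], [573.0, 489.0, 85.0], [601.0, 500.0, 126.0]]
obj [158 177  24  21 141] [[344.0, 446.0, 31.0], [385.0, 462.0, 37.0], [435.0, 477.0, 50.0]]
obj [ 266  200   80  129 5713] [[403.0, -193.0, 58.0], [520.0, -93.0, 198.0], [742.0, 31.0, 207.0]]
obj [414 320  45  42 945] [[652.0, -499.0, 33.0], [701.0, -468.0, 94.0], [758.0, -436.0, 105.0]]
obj [344 410  31  17 112] [[347.0, -500.0, 32.0], [372.0, -486.0, 84.0], [427.0, -468.0, 100.0]]
```

```bash
python3 -m creep '{"translation":[[2.5,-5.1,2],[5,-10.2,4],[7.5,-15.3,6],[10,-20.4,7],[12.5,-25.5,7],[15,-30.6,7],[17.5,-35.7,7],[20,-40.8,7]],"delta_rot":[[0,0,6],[0,0,12],[0,0,18],[0,0,24],[0,0,30],[0,0,36],[0,0,42],[0,0,45]],"hand":[0,0,0,0,0,0,0,0]}'
python3 -m creep '{"translation":[[2.6,-5.2,0],[5.2,-10.4,0],[7.8,-15.6,0],[10.4,-20.8,0],[13,-26,0],[15.6,-31.2,0],[18.2,-36.4,0],[20.7,-42,0]],"delta_rot":[[0,0,0],[0,0,0],[0,0,0],[0,0,0],[0,0,0],[0,0,0],[0,0,0],[0,0,0]],"hand":[0,0,0,0,0,0,0,0]}'
cat >> h.py <<'E'
C=np.array([788.,52.])
def psi(verbose=False):
    "yaw of unit in both views by stripe direction and by stripe bearing from hinge"
    t=read_state()["clock"]; o=[t]
    for n in("top","scene"):
        im,d=get_image(n); P=cloud(n,d); np.savez(f"/tmp/{n}.npz",im=im,d=d)
        reg=(P[...,0]>380)&(P[...,0]<680)&(P[...,1]>-260)&(P[...,1]<260)
        Bs=[b for b in blobs(masks(im)["white"]&reg&(abs(P[...,2]-201)<8),50)]
        for b,s,c in sorted(Bs,key=lambda q:-q[1][4])[:1]:
            Q=onplane(n,np.argwhere(b)[:,::-1],200); a,p=fit(Q); m=Q[:,:2].mean(0)
            o+= [n,int(s[4]),round(float(a),4),round(float(np.arctan2(*(C-m)[::-1])),4)]
    print(o); return o
def tcp():
    s=read_state(); print("t",round(s["clock"],3),"pos",s["position"].round(1),"F",s["contact_force"].round(2),"w",s["gripper_width"])
E
python3 - <<'E'
from h import *
z=np.load("/tmp/top0.npz"); hsv=cv2.cvtColor(z["im"],cv2.COLOR_RGB2HSV)
print(hsv[275,264],hsv[320,247],hsv[240,273],hsv[250,372],hsv[275,315])
tcp(); psi(); tcp()
E
```

```text
clock: 1.1
position: [380.5, 188.6, 261.8]
ee_rot: [0.969, 0.245, -0.0, -0.0]
contact_force: [0.5, 0.3, 0.3]
gripper_width: 0.2
grasp_force: 0.0
clock: 2.1
position: [587.8, -231.3, 261.3]
ee_rot: [0.97, 0.244, -0.0, -0.0]
contact_force: [0.9, 0.8, 0.5]
gripper_width: -0.1
grasp_force: 0.0
[54 54 76] [60 48 75] [60 48 75] [ 10 166 207] [ 10 166 209]
t 2.1 pos [ 587.8 -231.3  261.3] F [0.87 0.83 0.54] w -0.12272677412549123
[2.1, 'top', 74, 0.3185, 0.4909, 'scene', 422, 0.4893, 0.4947]
t 2.2 pos [ 588.1 -234.2  258.8] F [-0.79  0.26 -0.33] w -0.3897877927722259
```

```bash
python3 -m creep '{"translation":[[0,0,-5],[0,0,-10],[0,0,-11.8],[-0.45,0.85,-11.8],[-0.9,1.7,-11.8],[-1.3,2.45,-11.8]],"delta_rot":[[0,0,0],[0,0,0],[0,0,0],[0,0,0],[0,0,0],[0,0,0]],"hand":[0,0,0,0,0,0]}'
python3 - <<'E'
from h import *
tcp(); psi(); tcp()
for n in("top0","scene0","top","scene"):
    z=np.load(f"/tmp/{n}.npz"); im,d=z["im"],z["d"]; P=cloud(n.strip("0"),d); hsv=cv2.cvtColor(im,cv2.COLOR_RGB2HSV).astype(int)
    g=(hsv[...,0]>45)&(hsv[...,0]<95)&(hsv[...,1]>35)&(hsv[...,2]<130)&(P[...,0]>280)&(P[...,0]<720)&(P[...,1]>30)&(P[...,1]<220)&(abs(P[...,2])<15)
    for b,s,c in blobs(g,250):
        Q=onplane(n.strip("0"),np.argwhere(b)[:,::-1],4); a,p=fit(Q); m=Q[:,:2].mean(0); print(n,s,a,np.arctan2(*(C-m)[::-1]),m)
im=np.load("/tmp/scene.npz")["im"]; cv2.imwrite("pics/pre.png",cv2.resize(im[180:360,220:460,::-1],None,fx=3,fy=3))
E
```

```text
clock: 2.95
position: [574.8, -204.3, 145.6]
ee_rot: [0.97, 0.244, 0.001, 0.001]
contact_force: [0.3, 0.3, 0.4]
gripper_width: 0.4
grasp_force: 0.0
t 2.95 pos [ 574.8 -204.3  145.6] F [0.25 0.26 0.4 ] w 0.37909241487858436
[2.95, 'top', 258, 0.4744, 0.4895, 'scene', 374, 0.4938, 0.4938]
t 3.05 pos [ 574.5 -204.1  145.4] F [ 0.23 -0.58  0.25] w -0.03291897693008251
top0 [ 233  203   58  146 1443] -0.24458723 -0.244961261228235 [489.96503686 126.50323029]
scene0 [ 197  214  125   62 1081] -0.24478613 -0.2478218768219141 [499.64398062 124.96072571]
top [ 233  203   59  146 1418] -0.24516441 -0.2445848501387673 [488.53265312 126.74154404]
```

View pics/pre.png

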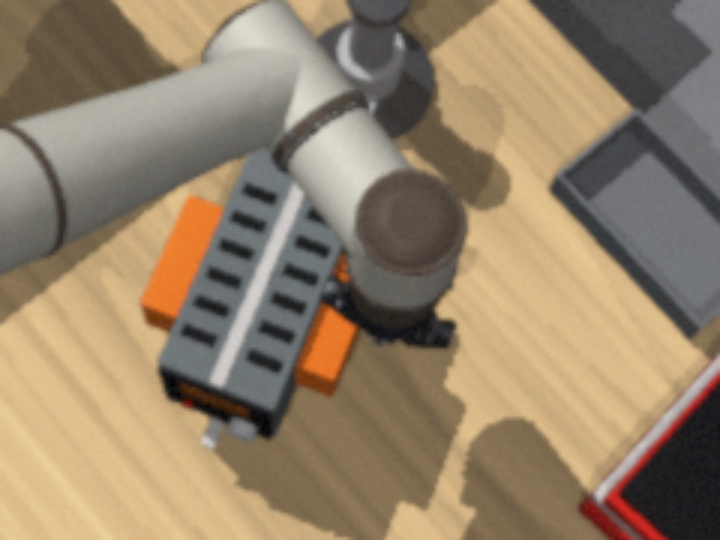

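Run:
```python
from h import *
z=np.load("/tmp/scene.npz"); P=cloud("scene",z["d"]); hsv=cv2.cvtColor(z["im"],cv2.COLOR_RGB2HSV).astype(int)
tc=np.array([574.5,-204.1]); n=np.array([-.47,.883]); u=np.array([.883,.47])
r=P[...,:2]-tc; b=(hsv[...,2]<60)&(np.hypot(r[...,0],r[...,1])<75)&(P[...,2]>100)
b[:, :326]=False
for (v,x) in np.argwhere(b)[::9]: print((x,v),"n",round(r[v,x]@n),"u",round(r[v,x]@u),"z",round(P[v,x,2]),end="; ")
print(read_state()["joints"])
```

```text
(np.int64(331), np.int64(273)) n 54 u 10 z 275; (np.int64(334), np.int64(276)) n 42 u 1 z 291; (np.int64(336), np.int64(277)) n 32 u -22 z 372; (np.int64(334), np.int64(278)) n 40 u -6 z 298; (np.int64(329), np.int64(279)) n 53 u -9 z 278; (np.int64(338), np.int64(279)) n 24 u -31 z 395; (np.int64(335), np.int64(280)) n 36 u -9 z 292; (np.int64(331), np.int64(281)) n 46 u -10 z 272; (np.int64(342), np.int64(281)) n 13 u -36 z 410; (np.int64(338), np.int64(282)) n 23 u -30 z 362; (np.int64(347), np.int64(282)) n -1 u -43 z 441; (np.int64(338), np.int64(283)) n 23 u -29 z 349; (np.int64(347), np.int64(283)) n -1 u -40 z 422; (np.int64(360), np.int64(283)) n -30 u -29 z 426; (np.int64(339), np.int64(284)) n 19 u -30 z 350; (np.int64(348), np.int64(284)) n -4 u -39 z 415; (np.int64(357), np.int64(284)) n -24 u -32 z 419; (np.int64(336), np.int64(285)) n 31 u -9 z 247; (np.int64(345), np.int64(285)) n 3 u -38 z 390; (np.int64(354), np.int64(285)) n -18 u -34 z 407; (np.int64(363), np.int64(285)) n -37 u 5 z 298; (np.int64(344), np.int64(286)) n 5 u -37 z 376; (np.int64(353), np.int64(286)
[... 648 characters left out ...]
-30 z 346; (np.int64(363), np.int64(290)) n -42 u -2 z 276; (np.int64(345), np.int64(291)) n 0 u -36 z 328; (np.int64(354), np.int64(291)) n -22 u -29 z 335; (np.int64(363), np.int64(291)) n -43 u -4 z 275; (np.int64(347), np.int64(292)) n -6 u -36 z 325; (np.int64(356), np.int64(292)) n -26 u -8 z 250; (np.int64(365), np.int64(292)) n -49 u -4 z 272; (np.int64(349), np.int64(293)) n -9 u -4 z 198; (np.int64(362), np.int64(293)) n -42 u -11 z 275; (np.int64(356), np.int64(294)) n -28 u -10 z 240; (np.int64(365), np.int64(294)) n -51 u -10 z 274; (np.int64(365), np.int64(295)) n -52 u -10 z 265; [-7.62696167e-02  3.92768564e-01 -1.01124318e-01 -9.95531720e-05
 -1.07461260e+00  2.14094826e+00]
```

```bash
python3 -m creep '{"translation":[[-0.18,0.33,0],[-0.35,0.66,0],[-0.53,0.99,0],[-0.71,1.32,0],[-0.88,1.66,0],[-1.06,1.99,0],[-1.24,2.32,0],[-1.41,2.65,0]],"delta_rot":[[0,0,0],[0,0,0],[0,0,0],[0,0,0],[0,0,0],[0,0,0],[0,0,0],[0,0,0]],"hand":[0,0,0,0,0,0,0,0]}'
python3 - <<'E'
from h import *
tcp(); psi(); tcp(); print(read_state()["contact_force"]@[-.47,.883,0])
E
```

```text
clock: 4.05
position: [560.0, -178.7, 143.9]
ee_rot: [0.97, 0.244, -0.0, 0.0]
contact_force: [0.7, -1.1, 0.3]
gripper_width: 0.3
grasp_force: 0.6
t 4.05 pos [ 560.  -178.7  143.9] F [ 0.71 -1.11  0.28] w 0.29279609777831767
[4.05, 'top', 395, 0.4673, 0.4744, 'scene', 335, 0.4716, 0.4731]
t 4.15 pos [ 560.  -178.4  144. ] F [-0.07 -1.36  0.21] w 0.2632784380029388
-1.166363602461719
```

```bash
python3 -m creep '{"translation":[[-0.18,0.33,0],[-0.35,0.66,0],[-0.51,1.0,0],[-0.67,1.34,0]],"delta_rot":[[0,0,0],[0,0,0],[0,0,0],[0,0,0]],"hand":[0,0,0,0]}'
python3 - <<'E'
from h import *
tcp(); psi(); tcp()
E
```

```text
clock: 4.65
position: [553.5, -164.8, 143.9]
ee_rot: [0.97, 0.244, 0.0, -0.0]
contact_force: [-0.4, -0.2, 0.2]
gripper_width: 0.1
grasp_force: 0.0
t 4.65 pos [ 553.5 -164.8  143.9] F [-0.36 -0.25  0.16] w 0.10301518269663752
[4.65, 'top', 379, 0.3839, 0.3894, 'scene', 332, 0.3844, 0.3851]
t 4.75 pos [ 553.4 -164.8  144. ] F [0.77 0.18 0.31] w 0.05904796480198105
```

```bash
python3 -m creep '{"translation":[[0.3,-0.5,5.8],[0.3,-0.3,11.6],[-0.5,5.7,11.8],[-1.3,11.7,11.8],[-2.1,17.7,11.8],[-2.9,23.7,11.8],[-3.7,29.7,11.8],[-4.5,35.7,11.8]],"delta_rot":[[0,0,0],[0,0,-5],[0,0,-11],[0,0,-17],[0,0,-23],[0,0,-29],[0,0,-35],[0,0,-40]],"hand":[0,0,0,0,0,0,0,0]}'
python3 -m creep '{"translation":[[-0.8,4.3,0],[-0.8,4.3,-5.8],[-0.8,4.3,-11.8]],"delta_rot":[[0,0,0],[0,0,0],[0,0,0]],"hand":[0,0,0]}'
python3 - <<'E'
from h import *
tcp(); psi(); psi(); tcp()
E
```

```text
clock: 5.75
position: [508.0, 193.7, 262.2]
ee_rot: [0.995, -0.104, 0.0, -0.0]
contact_force: [1.0, -0.1, 0.1]
gripper_width: 0.0
grasp_force: 0.0
clock: 6.12
position: [500.7, 236.1, 143.3]
ee_rot: [0.995, -0.102, 0.001, -0.001]
contact_force: [0.5, 0.3, -1.1]
gripper_width: 0.1
grasp_force: 0.0
t 6.125 pos [500.7 236.1 143.3] F [ 0.52  0.29 -1.07] w 0.10452703106972373
[6.125, 'top', 246, 0.1812, 0.1766, 'scene', 191, 0.1717, 0.1706]
[6.225, 'top', 246, 0.1631, 0.1623, 'scene', 186, 0.1567, 0.156]
t 6.325 pos [501.3 234.8 144.7] F [0.19 1.11 0.17] w 0.22070800262241852
```

```bash
python3 -m creep '{"translation":[[0.1,-0.6,0],[0.2,-1.2,0],[0.3,-1.8,0],[0.4,-2.4,0],[0.4,-2.4,0],[0.4,-2.4,0],[0.4,-2.4,0],[0.4,-2.4,0]],"delta_rot":[[0,0,0],[0,0,0],[0,0,0],[0,0,0],[0,0,0],[0,0,0],[0,0,0],[0,0,0]],"hand":[0,0,0,0,0,0,0,0]}'
python3 - <<'E'
from h import *
tcp(); psi(); tcp()
E
```

```text
clock: 7.32
position: [504.5, 211.0, 143.8]
ee_rot: [0.995, -0.102, -0.0, 0.0]
contact_force: [-0.4, -0.1, 0.7]
gripper_width: -0.1
grasp_force: 0.0
t 7.325 pos [504.5 211.  143.8] F [-0.39 -0.07  0.68] w -0.12474064843439248
[7.325, 'top', 88, 0.0141, 0.009, 'scene', 65, -0.0224, 0.0002]
t 7.425 pos [504.5 210.9 143.8] F [-0.27 -0.09  0.3 ] w 0.18751642300480184
```

```bash
python3 -m creep '{"translation":[[0,0,0],[0,0,0],[0,0,0],[0,0,0],[0,0,0]],"delta_rot":[[0,0,0],[0,0,0],[0,0,0],[0,0,0],[0,0,0]],"hand":[0,0,0,0,0]}'
python3 - <<'E'
from h import *
tcp(); psi(); tcp()
P=cloud("top",np.load("/tmp/top.npz")["d"])
for n in("top","scene"):
    z=np.load(f"/tmp/{n}.npz"); hs=cv2.cvtColor(z["im"],cv2.COLOR_RGB2HSV).astype(int); P=cloud(n,z["d"])
    m=(hs[...,0]>=5)&(hs[...,0]<14)&(hs[...,1]>150)&(hs[...,2]>100)&(abs(P[...,2]-185)<8)
    for b,s,c in blobs(m,80): print(n,s[4],np.arctan2(*(C-onplane(n,[c],185)[0,:2])[::-1]),fit(onplane(n,np.argwhere(b)[:,::-1],185)))
E
```

```text
clock: 8.05
position: [504.6, 210.8, 143.9]
ee_rot: [0.995, -0.103, 0.0, 0.0]
contact_force: [-0.8, -0.6, -0.9]
gripper_width: 0.1
grasp_force: 0.0
t 8.05 pos [504.6 210.8 143.9] F [-0.8  -0.58 -0.85] w 0.10310538932968225
[8.05, 'top', 96, -0.0976, -0.0855, 'scene', 75, -0.1123, -0.095]
t 8.15 pos [504.6 210.8 143.9] F [ 0.03 -0.8   0.39] w -0.095571370232
top 623 -0.3318919256777156 (np.float32(-0.094211005), array([483.0174 , 157.16649], dtype=float32))
top 693 0.17087193761432828 (np.float32(-0.080534995), array([470.49896 ,  -2.836712], dtype=float32))
scene 415 -0.3510393842855574 (np.float32(-0.082855895), array([489.75787, 161.2756 ], dtype=float32))
scene 558 0.16834467166438158 (np.float32(-0.08290658), array([476.0301   ,  -1.0335101], dtype=float32))
```

```bash
python3 -m creep '{"translation":[[0,0,0],[0,0,0],[0.05,0.235,0],[0.1,0.47,0],[0.15,0.705,0],[0.2,0.94,0],[0.25,1.175,0],[0.3,1.41,0]],"delta_rot":[[0,0,0],[0,0,0],[0,0,0],[0,0,0],[0,0,0],[0,0,0],[0,0,0],[0,0,0]],"hand":[0,0,0,0,0,0,0,0]}'
python3 -m creep '{"translation":[[0.05,0.235,0],[0.1,0.47,0],[0.15,0.705,0],[0.2,0.94,0],[0.25,1.175,0]],"delta_rot":[[0,0,0],[0,0,0],[0,0,0],[0,0,0],[0,0,0]],"hand":[0,0,0,0,0]}'
cat >> h.py <<'E'
def pads(n):
    z=np.load(f"/tmp/{n}.npz"); hs=cv2.cvtColor(z["im"],cv2.COLOR_RGB2HSV).astype(int); P=cloud(n,z["d"])
    m=(hs[...,0]>=5)&(hs[...,0]<14)&(hs[...,1]>150)&(hs[...,2]>100)&(abs(P[...,2]-185)<8)
    for b,s,c in blobs(m,80): print(n,s[4],fit(onplane(n,np.argwhere(b)[:,::-1],185))[0])
E
python3 - <<'E'
from h import *
tcp(); psi(); tcp()
for n in("top","scene"): pads(n)
E
```

```text
clock: 9.15
position: [507.6, 225.1, 143.9]
ee_rot: [0.995, -0.103, -0.0, 0.0]
contact_force: [-0.5, -0.6, -0.4]
gripper_width: 0.1
grasp_force: 0.0
clock: 9.78
position: [509.9, 236.7, 143.9]
ee_rot: [0.995, -0.103, -0.0, 0.0]
contact_force: [-0.3, 0.1, -0.9]
gripper_width: -0.3
grasp_force: 0.0
t 9.775 pos [509.9 236.7 143.9] F [-0.29  0.13 -0.89] w -0.27728705199305903
[9.775, 'top', 104, -0.2802, -0.2631, 'scene', 81, -0.2775, -0.2709]
t 9.875 pos [509.9 236.7 143.7] F [-1.62 -0.94 -0.14] w -0.017581801413090386
top 203 -0.27538818
top 705 -0.2595506
top 249 -0.24656136
scene 347 -0.24519388
scene 544 -0.25547472
```

```bash
python3 -m creep '{"translation":[[0.3,1.0,0],[0.5,2.5,0],[0.7,4.5,0],[0.7,6.5,0],[0.7,8,0],[0.7,8,0]],"delta_rot":[[0,0,0],[0,0,0],[0,0,0],[0,0,0],[0,0,0],[0,0,0]],"hand":[0,0,0,0,0,0]}'
python3 - <<'E'
from h import *
tcp(); psi(); 
for n in("top","scene"): pads(n)
im=np.load("/tmp/top.npz")["im"]; cv2.imwrite("pics/c1.png",cv2.resize(im[130:370,180:420,::-1],None,fx=2.5,fy=2.5))
E
python3 -m creep '{"translation":[[0,0,0],[0,0,0],[0,0,0],[0,0,0],[0,0,0],[0,0,0]],"delta_rot":[[0,0,0],[0,0,0],[0,0,0],[0,0,0],[0,0,0],[0,0,0]],"hand":[0,0,0,0,0,0]}'
python3 - <<'E'
from h import *
psi(); 
for n in("top","scene"): pads(n)
E
```

```text
clock: 10.62
position: [516.8, 318.0, 143.6]
ee_rot: [0.995, -0.102, -0.0, 0.0]
contact_force: [-0.6, -0.4, 0.1]
gripper_width: 0.1
grasp_force: 0.0
t 10.625 pos [516.8 318.  143.6] F [-0.58 -0.37  0.06] w 0.0897094922721222
[10.625, 'top', 69, -0.3144, -0.2651, 'scene', 51, -0.3416, -0.2713]
top 608 -0.2548213
top 709 -0.2550645
scene 388 -0.26054716
scene 553 -0.2590667
clock: 11.48
position: [517.0, 316.6, 143.9]
ee_rot: [0.995, -0.103, -0.0, 0.0]
contact_force: [0.1, -0.4, -0.5]
gripper_width: -0.2
grasp_force: 0.0
[11.475, 'top', 67, -0.3234, -0.2634, 'scene', 52, -0.3154, -0.2715]
top 608 -0.2488066
top 711 -0.25579914
scene 387 -0.25417086
scene 551 -0.24806201
```

View pics/c1.png

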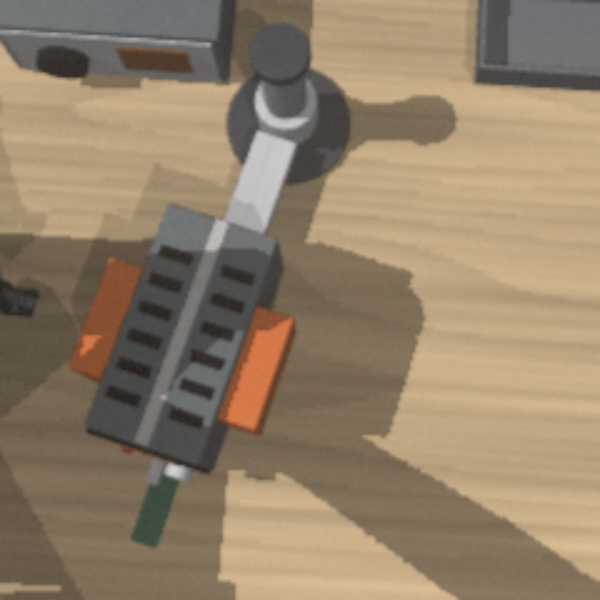

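```bash
cat >> h.py <<'E'
def stripe(n,tag=""):
    z=np.load(f"/tmp/{n}{tag}.npz"); im=z["im"]; P=cloud(n,z["d"]); g=cv2.cvtColor(im,cv2.COLOR_RGB2GRAY).astype(float); sat=cv2.cvtColor(im,cv2.COLOR_RGB2HSV)[...,1]
    top=(abs(P[...,2]-201)<8)&(P[...,0]>380)&(P[...,0]<690)&(abs(P[...,1])<260)
    loc=g-cv2.medianBlur(cv2.cvtColor(im,cv2.COLOR_RGB2GRAY),31)
    m=top&(loc>18)&(sat<60)
    bs=sorted(blobs(m,40),key=lambda b:-b[1][4])[:1]
    for b,s,c in bs:
        Q=onplane(n,np.argwhere(b)[:,::-1],200); a,p=fit(Q); e=Q[:,:2].mean(0); print(n+tag,int(s[4]),"dir %.4f bear %.4f"%(a,np.arctan2(*(C-e)[::-1])),"off@420: %.1f"%0, s[:4])
    # case top outline
    T=cv2.morphologyEx(top.astype(np.uint8),cv2.MORPH_OPEN,np.ones((3,3)))
    c=max(cv2.findContours(T,0,2)[0],key=cv2.contourArea); q=onplane(n,cv2.boxPoints(cv2.minAreaRect(c)),200)[:,:2]; e=q.mean(0)
    print("  box centre bear %.4f"%np.arctan2(*(C-e)[::-1]),np.round(e))
E
python3 - <<'E'
from h import *
stripe("top","0"); stripe("scene","0"); stripe("top"); stripe("scene")
psi(); stripe("top"); stripe("scene")
for n in("top","scene"):
    z=np.load(f"/tmp/{n}.npz"); im,d=z["im"],z["d"]; P=cloud(n,d); hsv=cv2.cvtColor(im,cv2.COLOR_RGB2HSV).astype(int)
    g=(hsv[...,0]>45)&(hsv[...,0]<95)&(hsv[...,1]>35)&(hsv[...,2]<130)&(P[...,0]>270)&(P[...,0]<420)&(P[...,1]>130)&(P[...,1]<220)&(abs(P[...,2])<15)
    for b,s,c in blobs(g,40):
        Q=onplane(n,np.argwhere(b)[:,::-1],4); m=Q[:,:2].mean(0); print(n,s,"line bear",np.arctan2(*(C-m)[::-1]),m)
E
```

```text
top0 599 dir 0.4922 bear 0.4889 off@420: 0.0 [318 215  46  87]
  box centre bear 0.4873 [522. -89.]
scene0 475 dir 0.4895 bear 0.4954 off@420: 0.0 [290 233  37  76]
  box centre bear 0.4907 [525. -89.]
top 557 dir -0.1772 bear -0.2416 off@420: 0.0 [234 233  32  75]
  box centre bear -0.2605 [496. 130.]
scene 496 dir -0.1616 bear -0.2395 off@420: 0.0 [216 204  76  45]
  box centre bear -0.2564 [500. 127.]
[11.575, 'top', 70, -0.2761, -0.2645, 'scene', 50, -0.3288, -0.272]
top 561 dir -0.1752 bear -0.2413 off@420: 0.0 [234 233  32  75]
  box centre bear -0.2611 [497. 130.]
scene 476 dir -0.1602 bear -0.2396 off@420: 0.0 [216 204  75  45]
  box centre bear -0.2597 [501. 128.]
top [233 320  18  29 261] line bear -0.24361843848384754 [319.68433859 168.40231711]
scene [197 259  29  17 202] line bear -0.24580231032107513 [328.62776643 167.24514947]
```

```bash
cat >> h.py <<'E'
def st2(n,tag=""):
    z=np.load(f"/tmp/{n}{tag}.npz"); im=z["im"]; P=cloud(n,z["d"]); g=cv2.cvtColor(im,cv2.COLOR_RGB2GRAY)
    g=cv2.dilate(cv2.erode(g,np.ones((1,1))),np.ones((1,1)))
    th=cv2.morphologyEx(g,cv2.MORPH_TOPHAT,cv2.getStructuringElement(cv2.MORPH_ELLIPSE,(13,13)))
    top=cv2.erode(((abs(P[...,2]-201)<9)&(P[...,0]>380)&(P[...,0]<690)&(abs(P[...,1])<260)).astype(np.uint8),np.ones((3,3)))>0
    best=None
    for T in (30,35,40,45,50):
        bs=sorted(blobs(top&(th>T),40),key=lambda b:-b[1][4])[:1]
        for b,s,c in bs:
            Q=onplane(n,np.argwhere(b)[:,::-1],200); a,p=fit(Q); e=Q[:,:2].mean(0); w=(Q[:,:2]-p)@[-np.sin(a),np.cos(a)]
            print(n+tag,T,int(s[4]),"dir %.4f bear %.4f width %.1f"%(a,np.arctan2(*(C-e)[::-1]),w.std()))
    return
E
python3 - <<'E'
from h import *
for t in("0",""):
    for n in("top","scene"): st2(n,t)
im=np.load("/tmp/top.npz")["im"]; cv2.imwrite("pics/c2.png",cv2.resize(im[200:360,200:340,::-1],None,fx=4,fy=3.75,interpolation=cv2.INTER_CUBIC))
E
```

```text
top0 30 549 dir 0.4895 bear 0.4891 width 4.4
top0 35 528 dir 0.4887 bear 0.4891 width 4.2
top0 40 494 dir 0.4897 bear 0.4891 width 3.9
top0 45 473 dir 0.4904 bear 0.4888 width 3.8
top0 50 456 dir 0.4894 bear 0.4886 width 3.7
scene0 30 424 dir 0.4865 bear 0.4960 width 5.1
scene0 35 400 dir 0.4864 bear 0.4957 width 4.8
scene0 40 383 dir 0.4875 bear 0.4950 width 4.6
scene0 45 274 dir 0.4883 bear 0.4961 width 4.5
scene0 50 264 dir 0.4892 bear 0.4965 width 4.3
top 30 874 dir -0.1374 bear -0.2060 width 20.6
top 35 707 dir -0.1493 bear -0.2021 width 21.4
top 40 335 dir -0.2576 bear -0.2587 width 3.2
top 45 197 dir -0.2595 bear -0.2586 width 2.7
top 50 80 dir 1.0220 bear -0.1540 width 4.9
scene 30 453 dir -0.1139 bear -0.2171 width 19.8
scene 35 367 dir -0.1666 bear -0.2094 width 21.3
scene 40 332 dir -0.1608 bear -0.2092 width 21.4
scene 45 298 dir -0.1179 bear -0.2082 width 21.0
scene 50 138 dir -0.2403 bear -0.2624 width 3.5
```

View pics/c2.png

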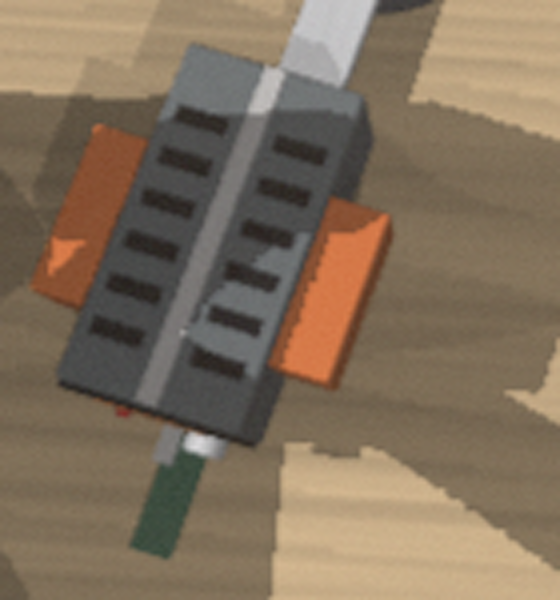

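```bash
python3 -m creep '{"translation":[[0,-3,0],[0,-5.5,0],[0,-7,0],[0,-7.4,0],[0,-7.6,0],[0,-7.65,0],[0,-7.67,0],[0,-7.69,0]],"delta_rot":[[0,0,0],[0,0,0],[0,0,0],[0,0,0],[0,0,0],[0,0,0],[0,0,0],[0,0,0]],"hand":[0,0,0,0,0,0,0,0]}'
cat >> h.py <<'E'
def q():
    im,d=get_image("top"); np.savez("/tmp/top.npz",im=im,d=d); z=np.load("/tmp/top.npz"); P=cloud("top",d); g=cv2.cvtColor(im,cv2.COLOR_RGB2GRAY)
    th=cv2.morphologyEx(g,cv2.MORPH_TOPHAT,cv2.getStructuringElement(cv2.MORPH_ELLIPSE,(13,13)))
    top=cv2.erode(((abs(P[...,2]-201)<9)&(P[...,0]>380)&(P[...,0]<690)&(abs(P[...,1])<260)).astype(np.uint8),np.ones((3,3)))>0
    for T in (38,42,46):
        for b,s,c in sorted(blobs(top&(th>T),40),key=lambda b:-b[1][4])[:2]:
            Q=onplane("top",np.argwhere(b)[:,::-1],200); a,p=fit(Q); e=Q[:,:2].mean(0); w=(Q[:,:2]-p)@[-np.sin(a),np.cos(a)]
            if w.std()<6: print(" T",T,int(s[4]),"dir %.4f bear %.4f w %.1f"%(a,np.arctan2(*(C-e)[::-1]),w.std()))
    T=cv2.morphologyEx(top.astype(np.uint8),cv2.MORPH_OPEN,np.ones((3,3)))
    c=max(cv2.findContours(T,0,2)[0],key=cv2.contourArea); M=cv2.moments(c); k=onplane("top",[[M["m10"]/M["m00"],M["m01"]/M["m00"]]],200)[0,:2]
    print("  box bear %.4f"%np.arctan2(*(C-k)[::-1]),"area",M["m00"]); pads("top")
E
python3 - <<'E'
from h import *
tcp(); q(); tcp()
E
```

```text
clock: 12.68
position: [517.0, 240.1, 143.8]
ee_rot: [0.995, -0.102, -0.0, 0.0]
contact_force: [-0.2, 1.1, 1.2]
gripper_width: -0.5
grasp_force: 0.0
t 12.675 pos [517.  240.1 143.8] F [-0.22  1.1   1.23] w -0.4705955122271371
 T 38 341 dir -0.2562 bear -0.2585 w 3.3
 T 38 87 dir -0.2801 bear -0.2640 w 3.9
 T 42 288 dir -0.2560 bear -0.2581 w 3.0
 T 42 84 dir -0.2788 bear -0.2643 w 3.8
 T 46 84 dir -0.2306 bear -0.2582 w 2.7
 T 46 80 dir -0.2873 bear -0.2646 w 3.8
  box bear -0.2584 area 3981.5
top 495 -0.2539601
top 706 -0.2522115
t 12.725 pos [517.  240.  143.8] F [ 0.58  0.16 -0.83] w -0.1949079561161536
```

```bash
python3 -m creep '{"translation":[[0,-0.02,0],[0,-0.04,0],[0,-0.06,0],[0,-0.08,0],[0,-0.1,0],[0,-0.12,0],[0,-0.14,0],[0,-0.16,0]],"delta_rot":[[0,0,0],[0,0,0],[0,0,0],[0,0,0],[0,0,0],[0,0,0],[0,0,0],[0,0,0]],"hand":[0,0,0,0,0,0,0,0]}' >/dev/null
python3 - <<'E'
from h import *
tcp(); q();
E
python3 -m creep '{"translation":[[0,-0.02,0],[0,-0.04,0],[0,-0.06,0],[0,-0.08,0],[0,-0.1,0],[0,-0.12,0]],"delta_rot":[[0,0,0],[0,0,0],[0,0,0],[0,0,0],[0,0,0],[0,0,0]],"hand":[0,0,0,0,0,0]}' >/dev/null
python3 - <<'E'
from h import *
tcp(); q();
E
```

```text
t 13.725 pos [517.1 238.1 143.9] F [ 0.03 -0.49 -0.71] w -0.24440021319429228
 T 38 326 dir -0.2561 bear -0.2588 w 3.3
 T 38 78 dir -0.2740 bear -0.2641 w 4.0
 T 42 277 dir -0.2551 bear -0.2584 w 3.0
 T 42 75 dir -0.2765 bear -0.2640 w 3.9
 T 46 117 dir -0.2583 bear -0.2591 w 2.6
 T 46 72 dir -0.2986 bear -0.2641 w 3.9
  box bear -0.2618 area 4041.0
top 480 -0.25484344
top 698 -0.25324318
t 14.525 pos [517.1 237.  143.9] F [ 0.34 -0.72  0.35] w -0.20545039224826328
 T 38 330 dir -0.2552 bear -0.2582 w 3.3
 T 38 88 dir -0.2711 bear -0.2633 w 3.8
 T 42 287 dir -0.2556 bear -0.2576 w 3.0
 T 42 85 dir -0.2675 bear -0.2640 w 3.8
 T 46 159 dir -0.2504 bear -0.2582 w 2.8
 T 46 82 dir -0.2714 bear -0.2641 w 3.8
  box bear -0.2600 area 4062.5
top 180 0.3403745
top 703 -0.26059693
top 293 -0.28343078
```

```bash
python3 -m creep '{"translation":[[0,-0.02,0],[0,-0.04,0],[0,-0.06,0],[0,-0.08,0],[0,-0.1,0],[0,-0.12,0]],"delta_rot":[[0,0,0],[0,0,0],[0,0,0],[0,0,0],[0,0,0],[0,0,0]],"hand":[0,0,0,0,0,0]}' >/dev/null
python3 - <<'E'
from h import *
tcp(); q();
E
```

```text
t 15.325 pos [517.1 235.7 143.9] F [-0.33  0.14 -1.74] w 0.12788543564656618
 T 38 337 dir -0.2579 bear -0.2585 w 3.3
 T 38 81 dir -0.2735 bear -0.2653 w 3.7
 T 42 273 dir -0.2537 bear -0.2580 w 3.0
 T 42 79 dir -0.2847 bear -0.2656 w 3.7
 T 46 97 dir -0.2326 bear -0.2584 w 2.8
 T 46 76 dir -0.2703 bear -0.2650 w 3.7
  box bear -0.2595 area 4060.5
top 167 1.0327278
top 698 -0.2540589
top 296 -0.27883163
```

```bash
python3 -m creep '{"translation":[[0,-0.02,0],[0,-0.04,0],[0,-0.06,0],[0,-0.08,0],[0,-0.1,0],[0,-0.12,0]],"delta_rot":[[0,0,0],[0,0,0],[0,0,0],[0,0,0],[0,0,0],[0,0,0]],"hand":[0,0,0,0,0,0]}' >/dev/null
python3 - <<'E'
from h import *
tcp(); q();
E
```

```text
t 16.125 pos [517.1 234.5 143.9] F [-0.84 -0.63  0.78] w 0.01806243114689631
 T 38 345 dir -0.2559 bear -0.2587 w 3.3
 T 38 89 dir -0.2406 bear -0.2623 w 3.9
 T 42 299 dir -0.2550 bear -0.2584 w 2.9
 T 42 87 dir -0.2470 bear -0.2630 w 3.8
 T 46 148 dir -0.2600 bear -0.2584 w 2.7
 T 46 82 dir -0.2529 bear -0.2634 w 3.7
  box bear -0.2612 area 4013.0
top 166 1.328211
top 709 -0.25398058
top 293 -0.26550347
```

```bash
python3 -m creep '{"translation":[[0,-0.02,0],[0,-0.04,0],[0,-0.06,0],[0,-0.08,0],[0,-0.1,0],[0,-0.12,0]],"delta_rot":[[0,0,0],[0,0,0],[0,0,0],[0,0,0],[0,0,0],[0,0,0]],"hand":[0,0,0,0,0,0]}' >/dev/null
python3 - <<'E'
from h import *
tcp(); q();
E
```

```text
t 16.925 pos [517.1 233.3 143.9] F [0.19 0.18 0.1 ] w 0.16364447204734606
 T 38 331 dir -0.2504 bear -0.2543 w 3.3
 T 38 90 dir -0.2487 bear -0.2590 w 4.0
 T 42 289 dir -0.2539 bear -0.2541 w 3.0
 T 42 86 dir -0.2571 bear -0.2594 w 3.9
 T 46 102 dir -0.2403 bear -0.2539 w 2.9
 T 46 82 dir -0.2726 bear -0.2598 w 3.8
  box bear -0.2555 area 4017.0
top 161 1.0194006
top 708 -0.24899282
top 297 -0.27158952
```

```bash
python3 -m creep '{"translation":[[0,-0.02,0],[0,1,0],[0,3,0],[0,5,0],[0,7,0]],"delta_rot":[[0,0,0],[0,0,0],[0,0,0],[0,0,0],[0,0,0]],"hand":[0,0,0,0,0]}' >/dev/null
python3 - <<'E'
from h import *
tcp(); q();
E
python3 -m creep '{"translation":[[0,0,0],[0,0,0],[0,0,0],[0,0,0],[0,0,0],[0,0,0],[0,0,0],[0,0,0]],"delta_rot":[[0,0,0],[0,0,0],[0,0,0],[0,0,0],[0,0,0],[0,0,0],[0,0,0],[0,0,0]],"hand":[0,0,0,0,0,0,0,0]}' >/dev/null
python3 - <<'E'
from h import *
tcp(); q();
E
python3 -m creep '{"translation":[[0,0,0],[0,0,0],[0,0,0],[0,0,0],[0,0,0],[0,0,0],[0,0,0],[0,0,0]],"delta_rot":[[0,0,0],[0,0,0],[0,0,0],[0,0,0],[0,0,0],[0,0,0],[0,0,0],[0,0,0]],"hand":[0,0,0,0,0,0,0,0]}' >/dev/null
python3 - <<'E'
from h import *
tcp(); q();
E
```

```text
t 17.6 pos [517.  305.3 143.8] F [-1.15 -0.54  0.13] w -0.15175653728352792
 T 38 347 dir -0.2482 bear -0.2497 w 3.3
 T 42 284 dir -0.2483 bear -0.2493 w 2.9
 T 42 86 dir 1.1013 bear -0.1438 w 4.3
 T 46 148 dir -0.2502 bear -0.2498 w 2.7
 T 46 76 dir 1.0811 bear -0.1466 w 3.9
  box bear -0.2487 area 4002.0
top 621 -0.24791776
top 707 -0.24516457
t 18.65 pos [517.  303.4 143.9] F [ 0.4  -0.6   0.55] w 0.13745220441965708
 T 38 347 dir -0.2420 bear -0.2441 w 3.3
 T 42 285 dir -0.2420 bear -0.2439 w 3.0
 T 42 83 dir 1.0410 bear -0.1403 w 4.0
 T 46 92 dir -0.2346 bear -0.2438 w 2.7
 T 46 72 dir 0.9913 bear -0.1418 w 3.6
  box bear -0.2456 area 4035.5
top 611 -0.2390102
top 707 -0.2424991
t 19.7 pos [517.1 303.3 143.9] F [ 0.65  0.39 -0.6 ] w 0.106543012550275
 T 38 341 dir -0.2411 bear -0.2435 w 3.3
 T 42 293 dir -0.2423 bear -0.2430 w 3.0
 T 42 86 dir 1.1992 bear -0.1356 w 5.6
 T 46 139 dir -0.2342 bear -0.2429 w 2.7
 T 46 60 dir -0.2990 bear -0.2502 w 3.7
  box bear -0.2426 area 4018.5
top 616 -0.23728958
top 705 -0.23996286
```

```bash
Z='';
python3 -m creep '{"translation":[[0,0,2],[0,0,4],[0,0,6],[0,0,8],[0,0,8],[0,0,8],[0,0,8],[0,0,8]],"delta_rot":[[0,0,0],[0,0,0],[0,0,0],[0,0,0],[0,0,0],[0,0,0],[0,0,0],[0,0,0]],"hand":[0,0,0,0,0,0,0,0]}' >/dev/null
python3 -m creep '{"translation":[[0,0,0],[0,0,0],[0,0,0],[0,0,0],[0,0,0],[0,0,0],[0,0,0],[0,0,0]],"delta_rot":[[0,0,0],[0,0,0],[0,0,0],[0,0,0],[0,0,0],[0,0,0],[0,0,0],[0,0,0]],"hand":[0,0,0,0,0,0,0,0]}' >/dev/null
python3 -m creep '{"translation":[[0,0,0],[0,0,0],[0,0,0],[0,0,0],[0,0,0],[0,0,0],[0,0,0],[0,0,0]],"delta_rot":[[0,0,0],[0,0,0],[0,0,0],[0,0,0],[0,0,0],[0,0,0],[0,0,0],[0,0,0]],"hand":[0,0,0,0,0,0,0,0]}' >/dev/null
python3 -m creep '{"translation":[[0,0,0],[0,0,0],[0,0,0],[0,0,0],[0,0,0],[0,0,0],[0,0,0],[0,0,0]],"delta_rot":[[0,0,0],[0,0,0],[0,0,0],[0,0,0],[0,0,0],[0,0,0],[0,0,0],[0,0,0]],"hand":[0,0,0,0,0,0,0,0]}'
python3 - <<'E'
from h import *
tcp(); q(); 
im=np.load("/tmp/top.npz")["im"]; cv2.imwrite("pics/fin.png",im[...,::-1])
E
```

```text
clock: 23.75
position: [517.1, 303.4, 223.9]
ee_rot: [0.995, -0.103, 0.0, -0.0]
contact_force: [-0.3, -0.0, 1.0]
gripper_width: -0.0
grasp_force: 0.0
t 23.75 pos [517.1 303.4 223.9] F [-0.33 -0.01  1.  ] w -0.012900610921210831
 T 38 338 dir -0.2435 bear -0.2433 w 3.3
 T 38 59 dir -0.3904 bear -0.2508 w 3.8
 T 42 292 dir -0.2421 bear -0.2430 w 3.1
 T 42 57 dir -0.3836 bear -0.2520 w 3.6
 T 46 98 dir -0.2296 bear -0.2429 w 2.8
 T 46 55 dir -0.3671 bear -0.2510 w 3.5
  box bear -0.2438 area 4027.0
top 631 -0.23261963
top 700 -0.23970707
```

View pics/fin.png

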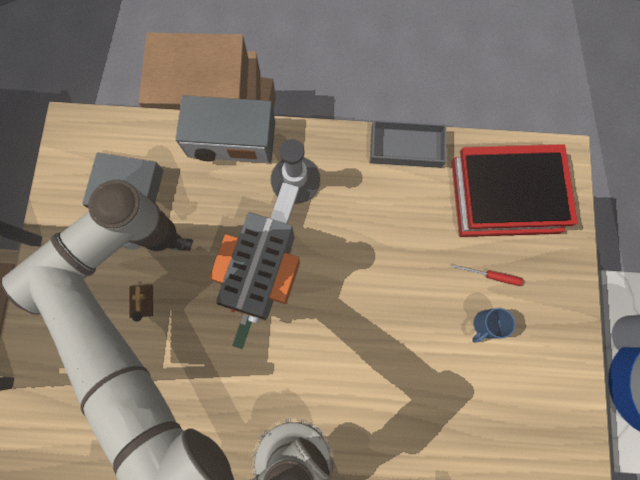

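The unit is at rest above the green line: its stripe runs from about (268,222) to (243,305), and the line shows beyond the nose at (242,332). It has not moved measurably for 4 s, the gripper at (183,244) is clear of it, and the mug, key and screwdriver are where they were. The canister is hidden under the arm in this view.

```bash
python3 -c "
from bench import *
print(job_done())"
```

```text
the job is handed in; nothing more can be done
None
```

The power supply is at rest over the green line, about 0.6 mm off at the pointer; it showed no movement over the last 4 s with the gripper clear, and I handed the job in at about 24 s.

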